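Back off the knurled retaining ring of a viewing chamber

TASK

Loosen the knurled ring that holds the glass of the viewing chamber: roll it round with a fingertip against the outside of its rim, anticlockwise seen from above, through two full turns, so that its nib lines up with the fixed pointer again the second time round, and leave it there. Do not grip the ring or touch the glass, and leave the rack, beaker and bottle where they stand.

Things in the scene. Friction and masses are not known exactly. Their poses are not given: they have to be found in the camera images.
- chamber: Viewing chamber for specimens, fixed on the grey tray, any yaw: a dark steel foot disc 128 mm across and 10 mm high with three bolt heads, a grey barrel 76 mm across up to 40 mm, then the knurled ring. Origin: centre of its underside, on the tray (6 mm above the table); z up, x towards the white pointer on its foot.
- ring (a joint): Turn of the knurled aluminium retaining ring about the chamber's vertical axis, rad: 0 = tight (the start, nib in line with the pointer), grows anticlockwise seen from above, 6.28 per turn; two full turns = 12.57; stop at 18.8. It stays where it is left; turning takes about 0.06 N m (1.3 N along the rim), so a sideways push of 3 to 8 N on the rim carries it by friction. It will not turn below 0. On its thread it rises 2 mm per turn.
- ring_axis (a point): Point on the ring's axis at half its height, 51 mm above the chamber's origin when tight. The ring is 22 mm high (40 to 62 mm above the chamber's origin when tight), 94 mm across over its 36 upright round ribs (each stands out 2 mm), 66 mm across its opening; the rim is free all round, and nothing else of the chamber rises above 40 mm outside it.
- nib (a point): Top of the small dark steel nib (11 x 6 mm, 4 mm high) on the ring's top face, 39 mm from the axis; it turns with the ring.
- pointer (a point): Outer top corner of the fixed white pointer, a radial bar 7 mm wide on the chamber's foot, 66 mm from the axis, its top 34 mm above the chamber's origin (6 mm below the ring).
- window: The chamber's round glass window inside the ring's opening, its top 54 mm above the chamber's origin, so 8 mm below the ring's top when tight. Origin: centre of its underside. Not to be touched.
- rack: Loose white test-tube rack, 190 x 80 mm, two decks, 76 mm high, with four glass tubes in it that reach 118 mm. Origin: centre of its underside; x along its length. Leave alone.
- beaker: Loose empty glass beaker, 66 mm across, 85 mm high. Origin: centre of its underside. Leave alone.
- bottle: Loose small amber bottle, 32 mm across, 62 mm high, black cap. Origin: centre of its underside. Leave alone.

How it is judged:
By the outcome, as a careful person would: the job done as asked, in the order asked, and still so for the second after the job is handed in, with the robot touching nothing.
It also fails if it takes over 64 s, if anything falls off the work surface, if the arm or the gripper's body presses on something with over 40 N, if the wrist force passes 120 N, or if a joint passes its speed limit or range.

ROBOT

A 6-joint arm with a two-finger parallel gripper is mounted at the origin on the work surface. World frame = base frame: x ahead of the robot, y to its left, z up, the work surface at z = 0. Lengths are in m, angles in degrees, forces in N, time in s.
With the tool pointing down it reaches from about 0.25 to 0.725 m from the base axis. Payload 9.7 kg.
Tool frame: the origin (TCP) lies midway between the tips of the shut fingers; the grasp point (between the pads) lies 19 mm behind it; x points along the fingers, y is the direction in which the jaws open and shut, and the axes are right-handed (so a half turn about x gives the same grasp; the last joint's range is limited). The gripper opens to 85 mm and grips with 20 to 120 N. Pads are 22 mm wide; open, the fingers measure 114 mm over their backs; the gripper's body (76 mm by 85 mm) begins 54 mm behind the grasp point. The pads swing forward as they close: fully open they stand 13 mm farther back than shut.
Start: joints at [70.989, 4.979, 10.078, 95.1, 0, 90], TCP at [0.179, 0.52, 0.202] pointing down, gripper open.
Joint ranges: [-179.16, 179.16], [-48.56, 103.87], [-65.8, 70.77], [-126.05, 130.52], [-82.76, 87.17], [-180, 180]. Speed limits (degrees/s): [127.2, 127.2, 147.25, 180, 180, 180].

INTERFACE

Orientations are given as [roll, pitch, yaw] about the fixed x, y, z axes, in that order (R = Rz(yaw) Ry(pitch) Rx(roll)).
In Python, from workcell import bot, cams gives the robot as it stands.
- The arm moves only by the tool apply_moves, never from a script. Its argument "commands" is a list of rows, each a list of 5 numbers: the shift along the tool's x, y, z in m, then the turn about the tool's x in rad, then the opening, from -1 (shut) to 1 (fully open). In form: [[tx, ty, tz, roll, hand], ...]. A call has 1 to 12 rows; each row is the pose to reach, as a shift and turn from the pose measured when the call began, along the tool's axes at that moment; what a row does not reach only later rows make up. A row lasts 1/10 s, in which the tool goes at most 50 mm and 8.59 degrees, less where a joint would pass 70% of its speed; a pose out of reach is approached as far as the arm can. A call with a gripper value outside its range is refused whole. The fingers move at their own pace and stop on an object; "newtons" is the grip in N (left out, the last holds). Time passes only in rows, so rows that repeat a pose let the fingers close. It gives the time, the measured TCP pose, the force and the opening at its end, in the units of the state.
- bot.get_obs(): the state, without advancing time (a new reading comes with each control period).
- cams.camera(name): name is "side" or "top"; returns a dict with "frame" (400x640x3 uint8, blue, green, red), "depth" (400x640 float32, m along the optical axis (not along the pixel's ray), 0 where there is no reading), "camera_matrix" (3x3 intrinsics, pixels), "R" (3x3) and "t" (3): a world point X has camera coordinates R X + t. Camera axes: x right, y down, z forward; pixel columns grow to the right and rows downward; lengths in m; the calibration is good to about 2 mm. A picture is of the moment at which its call begins.
- bot.job_done(): hands the job in, once; it reports no verdict.
Trained networks look in the newest picture that a camera, given by its name, has taken for a name from the list of things; names that differ only in an ending like _2 or _b are one class to them, and where a whole thing is asked for, a point or a joint stands for the part that bears it (a point fixed in the world has none). Each returns a list of dicts, best first, with "confidence" (0 to 1); they miss things now and then, are a little off and sometimes report something else, mostly with a low value. They report only what shows in the picture. A call takes as long as a camera call.
- cams.spot_in(name, camera): "rect" ([left, top, right, bottom] in pixels, round what is visible of it).
The state is a dict: "time": time; "q": joint angles; "qd": joint speeds; "joint_efforts": joint torques, N m; "ee_pos": TCP position; "tcp_rot": TCP orientation; "wrist_force": force on the tool from outside, world axes, zero at the start; "torque": the same for the moment, N m; "opening": finger opening in m.
Only numpy, scipy, OpenCV 4.12 (cv2) and the standard library are available. Lean on these libraries where they do the work, as an engineer would, in place of code of your own. Each camera call takes 0.05 s, during which the arm holds its last target. There are 200 camera calls.

## Working session

There is one attempt and no reset: what is moved stays moved. The work goes in short steps, Python scripts to look and compute and a tool call to move; the robot and the scene stay as the last step left them, time stands still between calls to the robot, and variables do not carry over. Pictures are saved under pics/ and viewed, about 8 in all and at most 12, crops included, and the job is handed in when it is done.

Besides the shell and the picture viewer there is one more tool, called after "Call:" as a command line: name --pt "numbers of a row" for each row, then --argument value for the rest. apply_moves: Moves the arm, as the interface text tells. Its arguments: {"type":"object","properties":{"commands":{"type":"array"},"newtons":{"type":"number"}},"required":["commands"]}

```bash
mkdir -p pics; ls; cat > h.py <<'E'
import numpy as np, cv2
from workcell import bot, cams
def world(c,u,v,z=None):
    K,R,t=c["camera_matrix"],c["R"],c["t"]
    d=np.linalg.solve(K,[u,v,1.])
    if z is None:
        return R.T@(d*c["depth"][int(v),int(u)]-t)
    o=-R.T@t; r=R.T@d
    return o+r*(z-o[2])/r[2]
def proj(c,X):
    p=c["camera_matrix"]@(c["R"]@np.array(X)+c["t"]); return p[:2]/p[2]
E
python3 - <<'E'
from h import *
o=bot.get_obs(); print({k:np.round(v,3).tolist() for k,v in o.items()})
for n in("top","side"):
    c=cams.camera(n); cv2.imwrite(f"pics/{n}0.png",c["frame"])
    print(n,(-c["R"].T@c["t"]).round(3))
    for k in("ring","nib","pointer","window","rack","beaker","bottle","chamber"):
        for s in cams.spot_in(k,n)[:1]:
            r=s["rect"]; u,v=(r[0]+r[2])/2,(r[1]+r[3])/2
            print(k,np.round(r),round(s["confidence"],2),world(c,u,v).round(3))
E
```

```text
pics
{'time': 0.0, 'q': [70.989, 5.012, 10.033, 95.1, 0.0, 90.0], 'qd': [-0.002, 0.068, 0.187, -0.092, -0.066, 0.075], 'joint_efforts': [0.002, -52.038, 46.481, 0.016, -0.0, -0.0], 'ee_pos': [0.179, 0.52, 0.201], 'tcp_rot': [-90.112, 89.92, -109.123], 'wrist_force': [-0.517, 0.156, -1.06], 'torque': [-0.029, -0.005, -0.019], 'opening': 0.086}
top [ 0.45  -0.002  0.731]
ring [178. 193. 235. 253.] 0.88 [0.544 0.197 0.059]
nib [179. 199. 235. 252.] 0.79 [0.54  0.195 0.058]
pointer [176. 192. 246. 263.] 0.62 [0.537 0.188 0.059]
window [185. 201. 226. 244.] 0.63 [0.544 0.198 0.06 ]
rack [394. 174. 454. 294.] 0.8 [ 0.586 -0.164  0.08 ]
beaker [343.  95. 380. 146.] 0.64 [ 0.797 -0.035  0.019]
bottle [300. 318. 316. 334.] 0.89 [ 0.41  -0.003  0.069]
chamber [178. 193. 250. 262.] 0.95 [0.538 0.183 0.058]
side [ 0.33  -0.469  0.425]
ring [242. 147. 287. 178.] 0.75 [0.546 0.194 0.057]
nib [236. 148. 296. 203.] 0.54 [0.534 0.153 0.051]
pointer [235. 146. 296. 201.] 0.57 [0.533 0.154 0.056]
window [250. 156. 279. 165.] 0.75 [0.549 0.201 0.058]
rack [319. 214. 463. 345.] 0.59 [ 0.566 -0.207  0.081]
beaker [235. 150. 296. 203.] 0.74 [0.533 0.154 0.05 ]
bottle [215. 229. 238. 270.] 0.77 [ 0.406 -0.018  0.045]
chamber [236. 150. 296. 200.] 0.95 [0.535 0.153 0.052]
```

```bash
python3 - <<'E'
import cv2,numpy as np
a=cv2.imread("pics/top0.png");b=cv2.imread("pics/side0.png")
x=cv2.resize(a[170:290,150:290],(700,600),interpolation=cv2.INTER_CUBIC)
cv2.imwrite("pics/c0.png",x)
cv2.imwrite("pics/d0.png",np.vstack([cv2.resize(a,(480,300)),cv2.resize(b,(480,300))]))
E
```

```text
(no output)
```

View pics/c0.png

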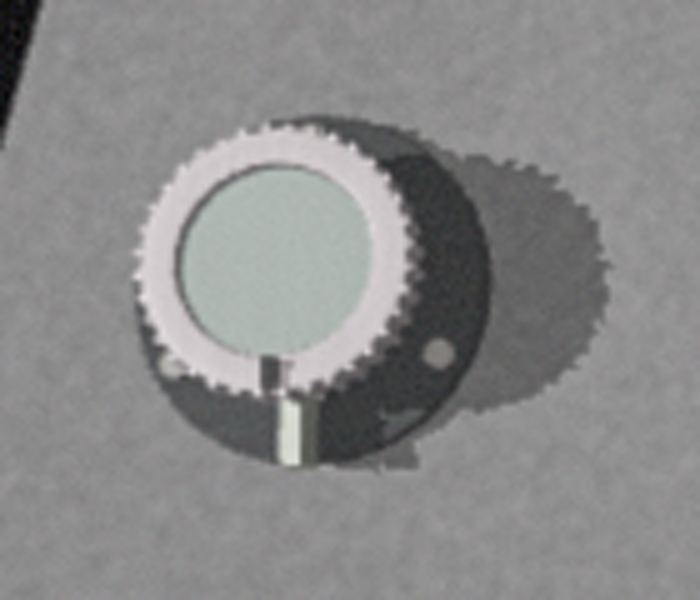

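View pics/d0.png

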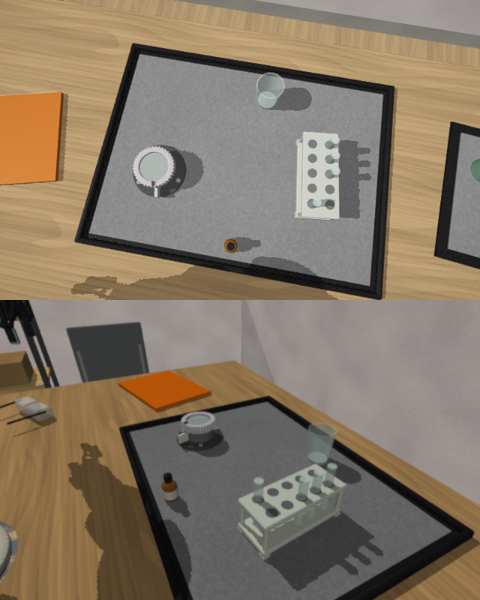

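```bash
python3 - <<'E'
from h import *
c=cams.camera("top")
C=world(c,205.6,222,.068);N=world(c,204,243.8,.072);P=world(c,208,262,.040)
hsv=cv2.cvtColor(c["frame"],cv2.COLOR_BGR2HSV)
# ring-top pixels from depth
K,R,t=c["camera_matrix"],c["R"],c["t"]
v,u=np.mgrid[185:265,165:265]; d=c["depth"][185:265,165:265]
X=(np.linalg.inv(K)@np.stack([u*d,v*d,d]).reshape(3,-1)).T; X=(X-t)@R
m=(X[:,2]>.064)&(X[:,2]<.073)
(cx,cy),r=cv2.minEnclosingCircle(X[m][:,:2].astype(np.float32))
print("C",C,"N",N,"P",P,"fit",cx,cy,r,m.sum(),X[m].mean(0))
for n in(N,P): print(np.degrees(np.arctan2(n[1]-cy,n[0]-cx)),np.hypot(n[0]-cx,n[1]-cy))
o=bot.get_obs();p=o["ee_pos"]
from scipy.spatial.transform import Rotation as Ro
T=Ro.from_euler("xyz",o["tcp_rot"],degrees=True).as_matrix();print(T.round(3))
th=np.radians(30);g=np.array([cx+.085*np.cos(th),cy+.085*np.sin(th),.15])
print(g,T.T@(g-p))
E
```

```text
C [0.54391808 0.19556322 0.068     ] N [0.50746769 0.18824776 0.072     ] P [0.4811982  0.18332054 0.04      ] fit 0.5448638796806335 0.19792360067367554 0.047035764902830124 1132 [0.54365818 0.19731475 0.06754129]
-165.49349078308538 0.038627672196256096
-167.081471991759 0.06531897207446355
[[-0.     0.326  0.945]
 [-0.     0.945 -0.326]
 [-1.    -0.     0.   ]]
[0.61847604 0.2404236  0.15      ] [ 0.05166719 -0.12119261  0.50644117]
```

Call:
apply_moves --pt "0 -0.01 0.045 0.14 -1" --pt "0 -0.02 0.09 0.28 -1" --pt "0 -0.03 0.135 0.42 -1" --pt "0 -0.04 0.18 0.56 -1" --pt "0.01 -0.05 0.22 0.7 -1" --pt "0.01 -0.06 0.26 0.84 -1" --pt "0.02 -0.07 0.3 0.98 -1" --pt "0.02 -0.08 0.34 1.12 -1" --pt "0.03 -0.09 0.38 1.26 -1" --pt "0.03 -0.1 0.42 1.4 -1" --pt "0.04 -0.105 0.455 1.54 -1" --pt "0.05 -0.11 0.488 1.68 -1" --newtons 40

```text
time: 2.15
ee_pos: [0.6063, 0.2559, 0.1515]
tcp_rot: [142.7, 90.0, 27.0]
wrist_force: [-0.2, 0.1, 0.3]
opening: -0.0002
```

Call:
apply_moves --pt "0 0 0 0.14 -1" --pt "0 0 0 0.28 -1" --pt "0 0 0 0.337 -1" --pt "0 0 0 0.337 -1"

```text
time: 2.55
ee_pos: [0.6064, 0.2558, 0.1514]
tcp_rot: [161.2, 90.0, 26.2]
wrist_force: [0.9, -0.1, -0.3]
opening: 0.0
```

```bash
cat >> h.py <<'E'
from scipy.spatial.transform import Rotation as Ro
def st(C=(.5445,.197)):
    o=bot.get_obs();p=np.array(o["ee_pos"]);T=Ro.from_euler("xyz",o["tcp_rot"],degrees=True).as_matrix()
    d=np.array([*C,p[2]])-p
    print("t",round(o["time"],2),"p",p.round(4),"psi",round(np.degrees(np.arctan2(T[1,2],T[0,2])),1),"q",np.round(o["q"],1))
    print("centre in tool",(T.T@d).round(4),"rho",round(np.hypot(d[0],d[1]),4),"az",round(np.degrees(np.arctan2(-d[1],-d[0])),1),"F tool",(T.T@np.array(o["wrist_force"])).round(2),"torque",(T.T@np.array(o["torque"])).round(2))
E
python3 -c "
from h import *
st()
c=cams.camera('side');cv2.imwrite('pics/s1.png',cv2.resize(c['frame'][60:220,160:370],(788,600)))"
```

```text
t 2.55 p [0.6064 0.2558 0.1514] psi -135.0 q [ 22.9  19.6  21.6  92.    0.  157.9]
centre in tool [-0.     -0.0022  0.0853] rho 0.0853 az 43.5 F tool [ 0.28  0.65 -0.57] torque [-0.04 -0.05  0.02]
```

View pics/s1.png

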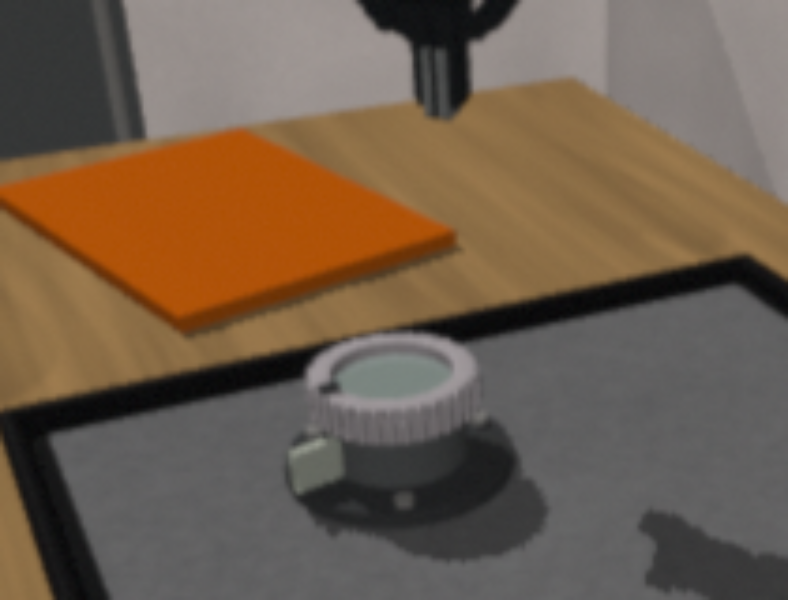

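The picture shows the shut finger at crop (440,110), behind and above the ring (centre 395,380); the nib (330,388) lies by the white pointer (315,465). Next I lower it beside the rim.

Call:
apply_moves --pt "0.03 -0.002 0 0 -1" --pt "0.06 -0.002 0 0 -1" --pt "0.085 -0.002 0 0 -1" --pt "0.097 -0.002 0 0 -1" --pt "0.097 -0.002 0 0 -1" --pt "0.097 -0.002 0.01 0 -1" --pt "0.097 -0.002 0.018 0 -1" --pt "0.097 -0.002 0.022 0 -1" --pt "0.097 -0.002 0.024 0 -1" --pt "0.097 -0.002 0.025 0 -1" --pt "0.097 -0.002 0.025 0 -1"

```text
time: 3.7
ee_pos: [0.5874, 0.2395, 0.0547]
tcp_rot: [159.7, 89.9, 24.8]
wrist_force: [0.2, 0.8, -0.8]
opening: 0.0002
```

```bash
python3 -c "
from h import *
st()"
```

```text
t 3.7 p [0.5874 0.2395 0.0547] psi -134.9 q [ 22.2  16.1   6.6  80.4   0.  157. ]
centre in tool [-0.0001 -0.0004  0.0604] rho 0.0604 az 44.8 F tool [ 0.84 -0.37 -0.71] torque [-0.06 -0.02 -0.06]
```

Call:
apply_moves --pt "0 0 0.001 0 -1" --pt "0 0 0.002 0 -1" --pt "0 0 0.002 0 -1"

```text
time: 4.0
ee_pos: [0.5859, 0.2381, 0.0547]
tcp_rot: [161.7, 90.0, 26.8]
wrist_force: [-0.0, -0.9, -0.0]
opening: 0.0001
```

Call:
apply_moves --pt "0 0 0.001 0 -1" --pt "0 0 0.001 0 -1"

```text
time: 4.2
ee_pos: [0.5851, 0.2373, 0.0545]
tcp_rot: [160.1, 90.0, 25.3]
wrist_force: [-0.2, 0.2, -0.5]
opening: 0.0001
```

Call:
apply_moves --pt "0 0 0.001 0 -1" --pt "0 0 0.001 0 -1"

```text
time: 4.4
ee_pos: [0.5844, 0.2366, 0.0545]
tcp_rot: [159.6, 90.0, 24.7]
wrist_force: [0.2, 0.5, -0.6]
opening: 0.0005
```

```bash
python3 -c "
from h import *
st()"
```

```text
t 4.4 p [0.5844 0.2366 0.0545] psi -134.9 q [ 22.   15.6   5.9  80.3   0.  156.9]
centre in tool [-0.     -0.0003  0.0562] rho 0.0562 az 44.8 F tool [ 0.65 -0.2  -0.51] torque [ 0.05  0.01 -0.01]
```

Call:
apply_moves --pt "0 0 0.001 0 -1" --pt "0 0 0.0015 0 -1" --pt "0 0 0.0015 0 -1"

```text
time: 4.7
ee_pos: [0.5833, 0.2354, 0.0546]
tcp_rot: [155.2, 90.0, 20.3]
wrist_force: [0.3, 0.6, -0.1]
opening: -0.0001
```

Call:
apply_moves --pt "0 0 0.001 0 -1" --pt "0 0 0.0015 0 -1" --pt "0 0 0.0015 0 -1"

```text
time: 5.0
ee_pos: [0.5822, 0.2343, 0.0546]
tcp_rot: [157.3, 90.0, 22.4]
wrist_force: [0.3, -1.2, 0.8]
opening: 0.0002
```

```bash
python3 -c "
from h import *
st()
c=cams.camera('side');cv2.imwrite('pics/s2.png',cv2.resize(c['frame'][120:220,200:331],(786,600)))"
```

```text
t 5.0 p [0.5822 0.2343 0.0546] psi -134.9 q [ 21.9  15.2   5.4  80.3   0.  156.8]
centre in tool [-0.     -0.0004  0.053 ] rho 0.053 az 44.8 F tool [-0.81  1.08  0.66] torque [-0.01 -0.03  0.02]
```

View pics/s2.png

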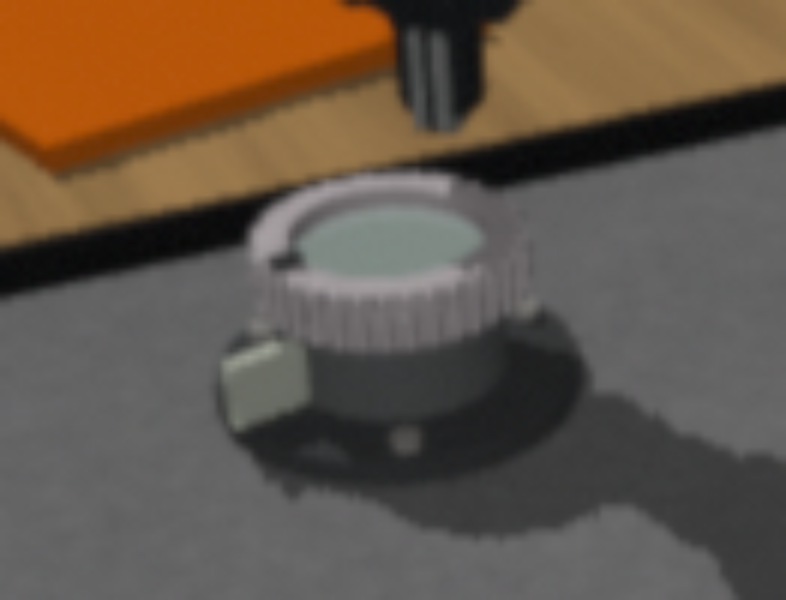

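```bash
python3 -c "
from h import *
c=cams.camera('side');p=bot.get_obs()['ee_pos']
print(p,proj(c,p))
for u,v in((272,136),(272,130),(270,139),(276,136)): print(world(c,u,v))
c=cams.camera('top');print(proj(c,p),proj(c,[.5445,.197,.068]))
v,u=np.mgrid[150:290,130:290]; d=c['depth'][v,u]
X=(np.linalg.inv(c['camera_matrix'])@np.stack([u*d,v*d,d]).reshape(3,-1)).T; X=(X-c['t'])@c['R']
print(np.histogram(X[:,2],np.arange(0,.3,.02)))
cv2.imwrite('pics/t2.png',cv2.resize(c['frame'][120:280,120:320],(750,600)))"
```

```text
[0.58220491 0.23436733 0.05456375] [273.77356389 152.29956489]
[0.57702165 0.22390269 0.09767658]
[0.57805176 0.22428075 0.11058414]
[0.5736492  0.22798656 0.08998372]
[0.58496851 0.22178983 0.09691783]
[191.03569841 198.14646578] [204.84634523 221.51324877]
(array([16111,   103,   801,  1658,    44,    70,   209,   305,   524,
         226,   114,   361,   595,   146]), array([0.  , 0.02, 0.04, 0.06, 0.08, 0.1 , 0.12, 0.14, 0.16, 0.18, 0.2 ,
       0.22, 0.24, 0.26, 0.28]))
```

View pics/t2.png

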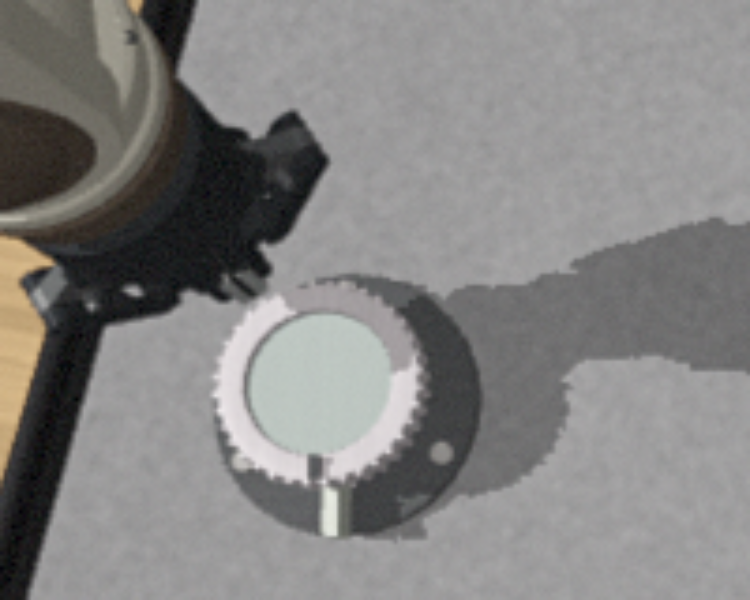

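```bash
python3 -c "
from h import *
c=cams.camera('side')
for v in range(132,154,2): print(v,[world(c,u,v).round(3).tolist() for u in (269,273,277)], c['frame'][v,273])
"
```

```text
132 [[0.573, 0.23, 0.105], [0.579, 0.221, 0.107], [0.587, 0.221, 0.106]] [81 82 80]
134 [[0.573, 0.229, 0.101], [0.579, 0.223, 0.102], [0.588, 0.224, 0.1]] [79 80 79]
136 [[0.572, 0.229, 0.096], [0.579, 0.225, 0.097], [0.586, 0.219, 0.098]] [79 80 78]
138 [[0.572, 0.228, 0.093], [0.578, 0.223, 0.093], [0.587, 0.221, 0.092]] [79 80 79]
140 [[0.572, 0.231, 0.087], [0.579, 0.225, 0.088], [0.652, 0.398, 0.002]] [80 81 80]
142 [[0.63, 0.4, -0.0], [0.639, 0.394, 0.0], [0.649, 0.391, -0.001]] [ 68  96 117]
144 [[0.626, 0.389, -0.0], [0.635, 0.382, 0.001], [0.632, 0.345, 0.017]] [ 67 106 133]
146 [[0.609, 0.341, 0.018], [0.618, 0.337, 0.018], [0.629, 0.338, 0.015]] [24 30 36]
148 [[0.572, 0.233, 0.068], [0.617, 0.334, 0.014], [0.628, 0.336, 0.011]] [51 51 53]
150 [[0.568, 0.222, 0.069], [0.576, 0.221, 0.067], [0.583, 0.216, 0.068]] [157 154 161]
152 [[0.567, 0.223, 0.064], [0.575, 0.218, 0.064], [0.579, 0.207, 0.068]] [132 130 136]
```

The tip visibly ends at z≈0.084 (background shows beneath it at pixel (273,144)), about 29 mm above the reported TCP, so it is above the ring. I back off, lower it carefully and look again.

Call:
apply_moves --pt "0 0 -0.01 0 -1" --pt "0 0 -0.022 0 -1" --pt "0 0 -0.022 0 -1" --pt "0.005 0 -0.022 0 -1" --pt "0.01 0 -0.022 0 -1" --pt "0.015 0 -0.022 0 -1" --pt "0.02 0 -0.022 0 -1" --pt "0.025 0 -0.022 0 -1" --pt "0.028 0 -0.022 0 -1" --pt "0.028 0 -0.022 0 -1"

```text
time: 6.2
ee_pos: [0.5974, 0.2498, 0.026]
tcp_rot: [-25.3, 90.0, -160.2]
wrist_force: [-0.0, -0.4, -0.3]
opening: 0.0002
```

```bash
python3 -c "
from h import *
st()
c=cams.camera('side')
p=bot.get_obs()['ee_pos'];u=int(proj(c,p)[0]);print(u)
for v in range(132,152,1): print(v,world(c,u,v).round(3).tolist())
"
```

```text
t 6.2 p [0.5974 0.2498 0.026 ] psi -134.9 q [ 22.7  18.4   6.3  77.9   0.  157.6]
centre in tool [ 0.     -0.0003  0.0748] rho 0.0748 az 44.9 F tool [0.35 0.26 0.33] torque [ 0.03 -0.    0.01]
278
132 [0.595, 0.235, 0.099]
133 [0.596, 0.238, 0.095]
134 [0.595, 0.237, 0.093]
135 [0.596, 0.239, 0.09]
136 [0.596, 0.239, 0.088]
137 [0.595, 0.238, 0.086]
138 [0.595, 0.237, 0.084]
139 [0.595, 0.237, 0.082]
140 [0.594, 0.236, 0.08]
141 [0.596, 0.241, 0.075]
142 [0.596, 0.24, 0.073]
143 [0.595, 0.238, 0.072]
144 [0.595, 0.24, 0.069]
145 [0.594, 0.238, 0.068]
146 [0.594, 0.238, 0.065]
147 [0.594, 0.239, 0.062]
148 [0.594, 0.239, 0.06]
149 [0.594, 0.239, 0.058]
150 [0.586, 0.217, 0.067]
151 [0.583, 0.211, 0.068]
```

Call:
apply_moves --pt "0 0 0.004 0 -1" --pt "0 0 0.008 0 -1" --pt "0 0 0.011 0 -1" --pt "0 0 0.013 0 -1" --pt "0 0 0.014 0 -1" --pt "0 0 0.014 0 -1"

```text
time: 6.85
ee_pos: [0.5878, 0.2399, 0.0265]
tcp_rot: [157.0, 90.0, 22.1]
wrist_force: [-0.2, -0.9, 0.3]
opening: 0.0002
```

Call:
apply_moves --pt "0 0 0.001 0 -1" --pt "0 0 0.0015 0 -1" --pt "0 0 0.0015 0 -1"

```text
time: 7.15
ee_pos: [0.5867, 0.2388, 0.0265]
tcp_rot: [155.4, 90.0, 20.5]
wrist_force: [0.5, 0.9, -0.1]
opening: -0.0001
```

Call:
apply_moves --pt "0 0 0.001 0 -1" --pt "0 0 0.001 0 -1"

```text
time: 7.35
ee_pos: [0.5864, 0.2386, 0.0266]
tcp_rot: [172.3, 89.9, 37.5]
wrist_force: [3.3, 3.6, -1.7]
opening: 0.0004
```

Call:
apply_moves --pt "0 0 0.001 0 -1" --pt "0 0 0.001 0 -1"

```text
time: 7.55
ee_pos: [0.5863, 0.2385, 0.0267]
tcp_rot: [174.9, 89.8, 40.0]
wrist_force: [4.4, 5.0, -2.7]
opening: -0.0005
```

```bash
python3 -c "
from h import *
st()
"
```

```text
t 7.55 p [0.5863 0.2385 0.0267] psi -134.8 q [2.21e+01 1.62e+01 3.60e+00 7.72e+01 1.00e-01 1.57e+02]
centre in tool [-0.0002 -0.0004  0.0589] rho 0.059 az 44.8 F tool [ 2.75 -0.41 -6.57] torque [0.02 1.44 0.04]
```

Call:
apply_moves --pt "0 -0.0061 0.0013 -0.105 -1" --pt "0 -0.0121 0.0023 -0.209 -1" --pt "0 -0.0179 0.0038 -0.314 -1" --pt "0 -0.0236 0.006 -0.419 -1" --pt "0 -0.029 0.0088 -0.524 -1" --pt "0 -0.0341 0.0121 -0.628 -1"

```text
time: 8.15
ee_pos: [0.5537, 0.2548, 0.0268]
tcp_rot: [144.6, 89.7, 46.0]
wrist_force: [0.9, 3.0, -0.2]
opening: -0.0001
```

```bash
python3 -c "
from h import *
st()
c=cams.camera('top');cv2.imwrite('pics/t3.png',cv2.resize(c['frame'][160:280,150:310],(800,600)))
"
```

```text
t 8.15 p [0.5537 0.2548 0.0268] psi -98.6 q [ 2.470e+01  1.290e+01 -3.000e-01  7.650e+01  1.000e-01  1.232e+02]
centre in tool [-0.0002 -0.0004  0.0585] rho 0.0585 az 81.0 F tool [ 0.24  0.47 -3.09] torque [-0.05  0.8   0.27]
```

View pics/t3.png

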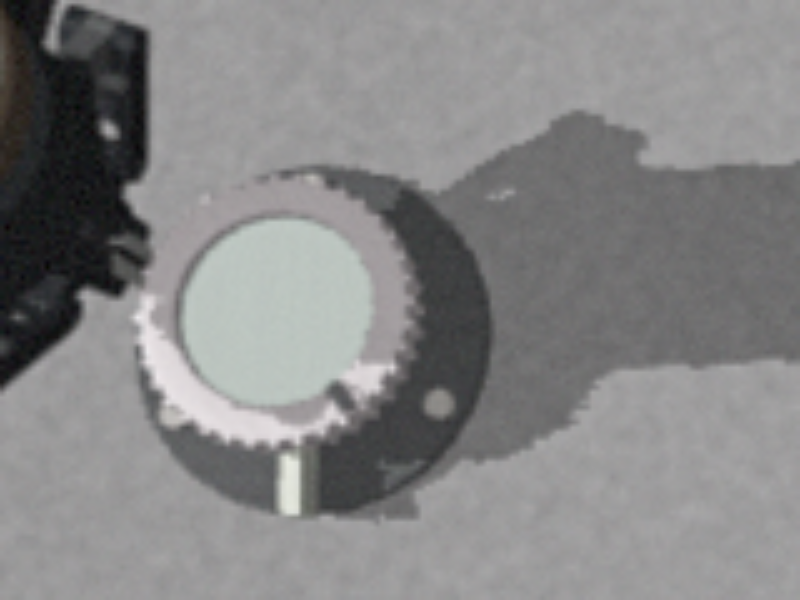

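Call:
apply_moves --pt "0 -0.0061 0.0018 -0.105 -1" --pt "0 -0.0121 0.0028 -0.209 -1" --pt "0 -0.0179 0.0043 -0.314 -1" --pt "0 -0.0236 0.0065 -0.419 -1" --pt "0 -0.029 0.0093 -0.524 -1" --pt "0 -0.0341 0.0126 -0.628 -1" --pt "0 -0.0388 0.0164 -0.733 -1" --pt "0 -0.0431 0.0207 -0.838 -1" --pt "0 -0.0469 0.0254 -0.942 -1" --pt "0 -0.0502 0.0305 -1.047 -1" --pt "0 -0.053 0.0359 -1.152 -1" --pt "0 -0.0552 0.0416 -1.257 -1"

```text
time: 9.4
ee_pos: [0.4918, 0.2209, 0.0265]
tcp_rot: [77.1, 89.8, 51.0]
wrist_force: [0.4, 0.1, 0.2]
opening: -0.0
```

```bash
cat >> h.py <<'E'
def nib(n="top",C=(.5445,.197),rise=0.0,z0=.070):
    c=cams.camera(n); g=cv2.cvtColor(c["frame"],cv2.COLOR_BGR2GRAY).astype(np.float32)
    a=np.arange(0,360,1.); rs=np.arange(.036,.0425,.001); out=[]
    for r in rs:
        P=np.array([proj(c,[C[0]+r*np.cos(np.radians(x)),C[1]+r*np.sin(np.radians(x)),z0+rise]) for x in a]).astype(np.float32)
        out.append(cv2.remap(g,P[:,0].reshape(1,-1),P[:,1].reshape(1,-1),cv2.INTER_LINEAR)[0])
    s=np.mean(out,0); k=np.ones(9)/9; s=np.convolve(np.r_[s[-4:],s,s[:4]],k,"valid")
    i=np.argsort(s); pick=[]
    for j in i:
        if all(min(abs(j-q),360-abs(j-q))>20 for q in pick): pick.append(j)
        if len(pick)==4: break
    print("dark az",[(int(q if q<180 else q-360),int(s[q])) for q in pick],"median",int(np.median(s)))
    return c
E
python3 -c "
from h import *
st();nib(rise=.0006)
"
```

```text
t 9.4 p [0.4918 0.2209 0.0265] psi -26.1 q [ 24.1   3.6 -10.8  75.5   0.1  50.2]
centre in tool [0.     0.0017 0.0578] rho 0.0579 az 155.6 F tool [-0.16  0.21  0.3 ] torque [-0.    0.02 -0.03]
dark az [(-86, 105), (-107, 155), (-133, 156), (159, 157)] median 210
```

Call:
apply_moves --pt "0 0 0.001 0 -1" --pt "0 0 0.0015 0 -1" --pt "0 0 0.0015 0 -1"

```text
time: 9.75
ee_pos: [0.4925, 0.2196, 0.0264]
tcp_rot: [95.1, 89.9, 69.3]
wrist_force: [-3.0, -0.6, 1.7]
opening: 0.0001
```

Call:
apply_moves --pt "0 0 0.001 0 -1" --pt "0 0 0.0012 0 -1" --pt "0 0 0.0012 0 -1"

```text
time: 10.05
ee_pos: [0.4927, 0.2195, 0.0264]
tcp_rot: [145.0, 89.8, 119.1]
wrist_force: [-7.1, 2.2, 4.0]
opening: -0.0001
```

```bash
python3 -c "
from h import *
st()
"
```

```text
t 10.05 p [0.4927 0.2195 0.0264] psi -25.9 q [ 23.9   3.8 -10.6  75.6   0.2  49.8]
centre in tool [-0.0001  0.0024  0.0565] rho 0.0565 az 156.5 F tool [-3.95 -1.14 -7.37] torque [-0.    1.47 -0.28]
```

```bash
cat >> h.py <<'E'
def plan(rho=.0564,n=12,step=6,C=(.5457,.198),keep=.8):
    o=bot.get_obs();p=np.array(o["ee_pos"]);T=Ro.from_euler("xyz",o["tcp_rot"],degrees=True).as_matrix()
    c=(T.T@(np.array([*C,p[2]])-p))[1:]; print("c",c.round(4),"psi",np.degrees(np.arctan2(T[1,2],T[0,2])).round(1),"F",(T.T@o["wrist_force"]).round(1),"q6",o["q"][5].round(0),"t",round(o["time"],1))
    r=[]
    for k in range(1,n+1):
        f=np.radians(step*k); y=c[0]*keep**k
        r.append([0,round(c[0]-(y*np.cos(f)+rho*np.sin(f)),4),round(c[1]-(-y*np.sin(f)+rho*np.cos(f)),4),round(-f,3),-1])
    print(r)
E
python3 -c "
from h import *
plan()
"
```

```text
c [0.0038 0.0571] psi -25.9 F [-3.9 -1.1 -7.4] q6 50.0 t 10.1
[[0, np.float64(-0.0051), np.float64(0.0014), np.float64(-0.105), -1], [0, np.float64(-0.0103), np.float64(0.0025), np.float64(-0.209), -1], [0, np.float64(-0.0155), np.float64(0.0041), np.float64(-0.314), -1], [0, np.float64(-0.0206), np.float64(0.0062), np.float64(-0.419), -1], [0, np.float64(-0.0255), np.float64(0.0089), np.float64(-0.524), -1], [0, np.float64(-0.0301), np.float64(0.0121), np.float64(-0.628), -1], [0, np.float64(-0.0345), np.float64(0.0157), np.float64(-0.733), -1], [0, np.float64(-0.0385), np.float64(0.0199), np.float64(-0.838), -1], [0, np.float64(-0.0421), np.float64(0.0244), np.float64(-0.942), -1], [0, np.float64(-0.0452), np.float64(0.0293), np.float64(-1.047), -1], [0, np.float64(-0.0478), np.float64(0.0345), np.float64(-1.152), -1], [0, np.float64(-0.0499), np.float64(0.0399), np.float64(-1.257), -1]]
```

Call:
apply_moves --pt "0 -0.0051 0.0014 -0.105 -1" --pt "0 -0.0103 0.0025 -0.209 -1" --pt "0 -0.0155 0.0041 -0.314 -1" --pt "0 -0.0206 0.0062 -0.419 -1" --pt "0 -0.0255 0.0089 -0.524 -1" --pt "0 -0.0301 0.0121 -0.628 -1"

```text
time: 10.65
ee_pos: [0.4892, 0.1872, 0.0264]
tcp_rot: [133.3, 89.7, 143.6]
wrist_force: [-8.1, 0.5, 6.5]
opening: 0.0002
```

```bash
sed -i 's/print(r)/print([[float(x) for x in q] for q in r])/' h.py; python3 -c "
from h import *
nib(rise=.001,C=(.5457,.198));plan()
"
```

```text
dark az [(-161, 21), (178, 33), (-57, 105), (157, 106)] median 212
c [0.0009 0.0575] psi 10.6 F [-4.6  2.3 -7.5] q6 10.0 t 10.7
[[0.0, -0.0057, 0.0015, -0.105, -1.0], [0.0, -0.0114, 0.0025, -0.209, -1.0], [0.0, -0.017, 0.004, -0.314, -1.0], [0.0, -0.0224, 0.0061, -0.419, -1.0], [0.0, -0.0275, 0.0088, -0.524, -1.0], [0.0, -0.0324, 0.012, -0.628, -1.0], [0.0, -0.037, 0.0157, -0.733, -1.0], [0.0, -0.0411, 0.0199, -0.838, -1.0], [0.0, -0.0448, 0.0245, -0.942, -1.0], [0.0, -0.048, 0.0294, -1.047, -1.0], [0.0, -0.0506, 0.0346, -1.152, -1.0], [0.0, -0.0527, 0.0401, -1.257, -1.0]]
```

Call:
apply_moves --pt "0 -0.0057 0.0015 -0.105 -1" --pt "0 -0.0114 0.0025 -0.209 -1" --pt "0 -0.017 0.004 -0.314 -1" --pt "0 -0.0224 0.0061 -0.419 -1" --pt "0 -0.0275 0.0088 -0.524 -1" --pt "0 -0.0324 0.012 -0.628 -1" --pt "0 -0.037 0.0157 -0.733 -1" --pt "0 -0.0411 0.0199 -0.838 -1" --pt "0 -0.0448 0.0245 -0.942 -1" --pt "0 -0.048 0.0294 -1.047 -1" --pt "0 -0.0506 0.0346 -1.152 -1" --pt "0 -0.0527 0.0401 -1.257 -1"

```text
time: 11.9
ee_pos: [0.5388, 0.1405, 0.0264]
tcp_rot: [112.7, 89.8, -164.5]
wrist_force: [-1.9, -7.7, 5.2]
opening: -0.0004
```

```bash
python3 -c "
from h import *
nib(rise=.001,C=(.5457,.198));plan()
"
```

```text
dark az [(-141, 28), (-120, 38), (-99, 43), (89, 91)] median 91
c [0.0009 0.0579] psi 83.1 F [-4.9  1.4 -8.9] q6 -69.0 t 11.9
[[0.0, -0.0057, 0.0019, -0.105, -1.0], [0.0, -0.0114, 0.0029, -0.209, -1.0], [0.0, -0.017, 0.0044, -0.314, -1.0], [0.0, -0.0224, 0.0066, -0.419, -1.0], [0.0, -0.0276, 0.0092, -0.524, -1.0], [0.0, -0.0325, 0.0124, -0.628, -1.0], [0.0, -0.037, 0.0161, -0.733, -1.0], [0.0, -0.0411, 0.0203, -0.838, -1.0], [0.0, -0.0448, 0.0249, -0.942, -1.0], [0.0, -0.048, 0.0298, -1.047, -1.0], [0.0, -0.0507, 0.0351, -1.152, -1.0], [0.0, -0.0528, 0.0406, -1.257, -1.0]]
```

Call:
apply_moves --pt "0 -0.0057 0.0014 -0.105 -1" --pt "0 -0.0114 0.0024 -0.209 -1" --pt "0 -0.017 0.0039 -0.314 -1" --pt "0 -0.0224 0.0061 -0.419 -1" --pt "0 -0.0276 0.0087 -0.524 -1" --pt "0 -0.0325 0.0119 -0.628 -1" --pt "0 -0.037 0.0156 -0.733 -1" --pt "0 -0.0411 0.0198 -0.838 -1" --pt "0 -0.0448 0.0244 -0.942 -1" --pt "0 -0.048 0.0293 -1.047 -1" --pt "0 -0.0507 0.0346 -1.152 -1" --pt "0 -0.0528 0.0401 -1.257 -1"

```text
time: 13.15
ee_pos: [0.5984, 0.1735, 0.0267]
tcp_rot: [111.8, 89.9, -92.9]
wrist_force: [1.9, -2.3, 2.2]
opening: 0.0
```

```bash
python3 -c "
from h import *
nib(rise=.0015,C=(.5457,.198));plan(n=4)
"
```

```text
dark az [(90, 113), (9, 149), (40, 212), (69, 212)] median 215
c [0.0002 0.058 ] psi 155.7 F [-1.7  1.2 -4.6] q6 -139.0 t 13.2
[[0.0, -0.0059, 0.002, -0.105, -1.0], [0.0, -0.0117, 0.0029, -0.209, -1.0], [0.0, -0.0173, 0.0044, -0.314, -1.0], [0.0, -0.0228, 0.0066, -0.419, -1.0]]
```

Call:
apply_moves --pt "0 -0.0059 0.002 -0.105 -1" --pt "0 -0.0117 0.0029 -0.209 -1" --pt "0 -0.0173 0.0044 -0.314 -1" --pt "0 -0.0228 0.0066 -0.419 -1" --pt "0 -0.0228 0.0066 -0.419 -1" --pt "0 -0.026 -0.001 -0.419 -1" --pt "0 -0.03 -0.01 -0.419 -1" --pt "0 -0.033 -0.0167 -0.419 -1" --pt "0 -0.033 -0.0167 -0.419 -1"

```text
time: 14.1
ee_pos: [0.6284, 0.1972, 0.0261]
tcp_rot: [82.3, 89.9, -98.1]
wrist_force: [0.0, -0.6, -0.5]
opening: 0.0
```

```bash
python3 -c "
from h import *
nib(rise=.0015,C=(.5457,.198));st(C=(.5457,.1977))
"
```

```text
dark az [(116, 105), (153, 214), (-102, 215), (-56, 215)] median 217
t 14.15 p [0.6278 0.1972 0.0261] psi 179.6 q [ 1.750e+01  1.990e+01  8.200e+00  7.840e+01 -1.000e-01 -1.621e+02]
centre in tool [0.     0.0001 0.0821] rho 0.0821 az -0.3 F tool [ 0.63  0.72 -0.27] torque [0.01 0.01 0.05]
```

Call:
apply_moves --pt "0 -0.011 -0.001 0.149 -1" --pt "0 -0.022 0 0.298 -1" --pt "0 -0.032 0.004 0.447 -1" --pt "0 -0.0425 0.0085 0.596 -1" --pt "0 -0.052 0.015 0.745 -1" --pt "0 -0.06 0.022 0.894 -1" --pt "0 -0.067 0.03 1.043 -1" --pt "0 -0.0737 0.0396 1.192 -1" --pt "0 -0.0737 0.0396 1.341 -1" --pt "0 -0.0737 0.0396 1.49 -1" --pt "0 -0.0737 0.0396 1.639 -1" --pt "0 -0.0737 0.0396 1.788 -1"

```text
time: 15.35
ee_pos: [0.5884, 0.2711, 0.026]
tcp_rot: [165.4, 89.9, -117.8]
wrist_force: [0.3, -1.2, -0.5]
opening: 0.0001
```

Call:
apply_moves --pt "0 0 0 0.149 -1" --pt "0 0 0 0.298 -1" --pt "0 0 0 0.447 -1" --pt "0 0 0 0.596 -1" --pt "0 0 0 0.745 -1" --pt "0 0 0 0.894 -1" --pt "0 0 0 1.043 -1" --pt "0 0 0 1.192 -1" --pt "0 0 0 1.341 -1" --pt "0 0 0 1.49 -1" --pt "0 0 0 1.639 -1" --pt "0 0 0 1.788 -1"

```text
time: 16.55
ee_pos: [0.5881, 0.2711, 0.0259]
tcp_rot: [-99.6, 89.9, -125.6]
wrist_force: [0.1, -0.2, -0.6]
opening: 0.0
```

```bash
python3 -c "
from h import *
nib(rise=.0015,C=(.5457,.198));st(C=(.5457,.1977))
"
```

```text
dark az [(116, 105), (25, 158), (-30, 159), (-7, 159)] median 215
t 16.6 p [0.5881 0.2711 0.0259] psi -26.6 q [24.8 18.6  6.5 78.  -0.1 51.3]
centre in tool [ 0.0002 -0.0846 -0.0052] rho 0.0848 az 59.9 F tool [ 0.03 -0.55 -0.46] torque [ 0.01 -0.01  0.07]
```

Call:
apply_moves --pt "-0.003 0 0 0.149 -1" --pt "-0.003 0 0 0.298 -1" --pt "-0.003 0 0 0.447 -1" --pt "-0.003 0 0 0.596 -1" --pt "-0.003 0 0 0.745 -1" --pt "-0.003 0 0 0.894 -1" --pt "-0.003 0 0 1.043 -1" --pt "-0.003 0 0 1.192 -1" --pt "-0.003 0 0 1.341 -1" --pt "-0.003 0 0 1.49 -1" --pt "-0.003 0 0 1.63 -1" --pt "-0.003 0 0 1.63 -1"

```text
time: 17.8
ee_pos: [0.5879, 0.271, 0.0288]
tcp_rot: [-9.1, 89.8, -129.0]
wrist_force: [0.8, -0.2, 0.0]
opening: 0.0001
```

```bash
python3 -c "
from h import *
st(C=(.5457,.1977))
"
```

```text
t 17.8 p [0.5879 0.271  0.0288] psi -119.9 q [ 2.480e+01  1.850e+01  6.700e+00  7.830e+01 -1.000e-01  1.447e+02]
centre in tool [ 0.0002 -0.      0.0846] rho 0.0846 az 60.0 F tool [-0.01  0.77 -0.2 ] torque [-0.01  0.02  0.01]
```

Call:
apply_moves --pt "0 0 0.006 0 -1" --pt "0 0 0.012 0 -1" --pt "0 0 0.018 0 -1" --pt "0 0 0.022 0 -1" --pt "0 0 0.024 0 -1" --pt "0 0 0.0255 0 -1" --pt "0 0 0.0265 0 -1" --pt "0 0 0.0275 0 -1" --pt "0 0 0.028 0 -1"

```text
time: 18.7
ee_pos: [0.5744, 0.2474, 0.0291]
tcp_rot: [-14.4, 89.9, -134.3]
wrist_force: [3.9, 5.6, -0.9]
opening: 0.0001
```

```bash
python3 -c "
from h import *
plan(C=(.5457,.1977))
"
```

```text
c [-0.0001  0.0574] psi -119.9 F [ 0.9  0.6 -6.8] q6 143.0 t 18.7
[[0.0, -0.0059, 0.0013, -0.105, -1.0], [0.0, -0.0118, 0.0023, -0.209, -1.0], [0.0, -0.0175, 0.0038, -0.314, -1.0], [0.0, -0.023, 0.0059, -0.419, -1.0], [0.0, -0.0283, 0.0086, -0.524, -1.0], [0.0, -0.0332, 0.0118, -0.628, -1.0], [0.0, -0.0378, 0.0155, -0.733, -1.0], [0.0, -0.042, 0.0197, -0.838, -1.0], [0.0, -0.0457, 0.0243, -0.942, -1.0], [0.0, -0.0489, 0.0292, -1.047, -1.0], [0.0, -0.0516, 0.0345, -1.152, -1.0], [0.0, -0.0537, 0.04, -1.257, -1.0]]
```

Call:
apply_moves --pt "0 -0.0059 0.0014 -0.105 -1" --pt "0 -0.0118 0.0024 -0.209 -1" --pt "0 -0.0175 0.0039 -0.314 -1" --pt "0 -0.023 0.006 -0.419 -1" --pt "0 -0.0283 0.0087 -0.524 -1" --pt "0 -0.0332 0.0119 -0.628 -1" --pt "0 -0.0378 0.0156 -0.733 -1" --pt "0 -0.042 0.0198 -0.838 -1" --pt "0 -0.0457 0.0244 -0.942 -1" --pt "0 -0.0489 0.0293 -1.047 -1" --pt "0 -0.0516 0.0346 -1.152 -1" --pt "0 -0.0537 0.0401 -1.257 -1"

```text
time: 19.9
ee_pos: [0.5073, 0.2403, 0.0293]
tcp_rot: [-165.4, 89.9, 147.0]
wrist_force: [-1.8, 5.3, 0.7]
opening: -0.0001
```

```bash
python3 -c "
from h import *
nib(rise=.002,C=(.5457,.1977));plan(C=(.5457,.1977))
"
```

```text
dark az [(-175, 73), (164, 154), (-142, 154), (139, 155)] median 167
c [0.0001 0.0574] psi -47.2 F [-1.9  2.1 -5. ] q6 72.0 t 19.9
[[0.0, -0.0059, 0.0013, -0.105, -1.0], [0.0, -0.0117, 0.0022, -0.209, -1.0], [0.0, -0.0174, 0.0037, -0.314, -1.0], [0.0, -0.0229, 0.0058, -0.419, -1.0], [0.0, -0.0282, 0.0085, -0.524, -1.0], [0.0, -0.0331, 0.0117, -0.628, -1.0], [0.0, -0.0377, 0.0155, -0.733, -1.0], [0.0, -0.0419, 0.0196, -0.838, -1.0], [0.0, -0.0456, 0.0242, -0.942, -1.0], [0.0, -0.0488, 0.0292, -1.047, -1.0], [0.0, -0.0515, 0.0344, -1.152, -1.0], [0.0, -0.0536, 0.0399, -1.257, -1.0]]
```

Nib at −175° (352° turned), contact steady at 5 N.

Call:
apply_moves --pt "0 -0.0059 0.0014 -0.105 -1" --pt "0 -0.0117 0.0024 -0.209 -1" --pt "0 -0.0174 0.0039 -0.314 -1" --pt "0 -0.0229 0.006 -0.419 -1" --pt "0 -0.0282 0.0087 -0.524 -1" --pt "0 -0.0331 0.0119 -0.628 -1" --pt "0 -0.0377 0.0157 -0.733 -1" --pt "0 -0.0419 0.0198 -0.838 -1" --pt "0 -0.0456 0.0244 -0.942 -1" --pt "0 -0.0488 0.0294 -1.047 -1" --pt "0 -0.0515 0.0346 -1.152 -1" --pt "0 -0.0536 0.0401 -1.257 -1"

```text
time: 21.15
ee_pos: [0.4934, 0.1734, 0.0293]
tcp_rot: [158.9, 89.8, -176.1]
wrist_force: [-5.2, -0.2, 4.0]
opening: 0.0003
```

```bash
python3 -c "
from h import *
nib(rise=.002,C=(.5457,.1977));plan(C=(.5457,.1977))
"
```

```text
dark az [(-140, 23), (-161, 40), (148, 101), (68, 102)] median 127
c [0.0002 0.0576] psi 25.4 F [-2.7  0.9 -4.5] q6 -6.0 t 21.2
[[0.0, -0.0058, 0.0015, -0.105, -1.0], [0.0, -0.0116, 0.0025, -0.209, -1.0], [0.0, -0.0173, 0.004, -0.314, -1.0], [0.0, -0.0228, 0.0061, -0.419, -1.0], [0.0, -0.028, 0.0088, -0.524, -1.0], [0.0, -0.033, 0.012, -0.628, -1.0], [0.0, -0.0376, 0.0157, -0.733, -1.0], [0.0, -0.0417, 0.0199, -0.838, -1.0], [0.0, -0.0454, 0.0245, -0.942, -1.0], [0.0, -0.0486, 0.0294, -1.047, -1.0], [0.0, -0.0513, 0.0347, -1.152, -1.0], [0.0, -0.0534, 0.0402, -1.257, -1.0]]
```

Call:
apply_moves --pt "0 -0.0058 0.0015 -0.105 -1" --pt "0 -0.0116 0.0025 -0.209 -1" --pt "0 -0.0173 0.004 -0.314 -1" --pt "0 -0.0228 0.0061 -0.419 -1" --pt "0 -0.028 0.0088 -0.524 -1" --pt "0 -0.033 0.012 -0.628 -1" --pt "0 -0.0376 0.0157 -0.733 -1" --pt "0 -0.0417 0.0199 -0.838 -1" --pt "0 -0.0454 0.0245 -0.942 -1" --pt "0 -0.0486 0.0294 -1.047 -1" --pt "0 -0.0513 0.0347 -1.152 -1" --pt "0 -0.0534 0.0402 -1.257 -1"

```text
time: 22.4
ee_pos: [0.5531, 0.1403, 0.0293]
tcp_rot: [122.4, 89.7, -140.1]
wrist_force: [-1.3, -5.8, 3.5]
opening: 0.0004
```

```bash
python3 -c "
from h import *
nib(rise=.003,C=(.5457,.1977));nib('side',rise=.003,C=(.5457,.1977));plan(C=(.5457,.1977))
"
```

```text
dark az [(-109, 24), (-88, 34), (-62, 42), (165, 91)] median 94
dark az [(32, 16), (83, 18), (-19, 18), (-79, 19)] median 83
c [0.0005 0.0578] psi 97.5 F [-2.8 -1.4 -6.1] q6 -83.0 t 22.5
[[0.0, -0.0058, 0.0018, -0.105, -1.0], [0.0, -0.0115, 0.0027, -0.209, -1.0], [0.0, -0.0172, 0.0043, -0.314, -1.0], [0.0, -0.0226, 0.0064, -0.419, -1.0], [0.0, -0.0278, 0.0091, -0.524, -1.0], [0.0, -0.0327, 0.0123, -0.628, -1.0], [0.0, -0.0373, 0.016, -0.733, -1.0], [0.0, -0.0415, 0.0202, -0.838, -1.0], [0.0, -0.0451, 0.0247, -0.942, -1.0], [0.0, -0.0484, 0.0297, -1.047, -1.0], [0.0, -0.051, 0.0349, -1.152, -1.0], [0.0, -0.0531, 0.0404, -1.257, -1.0]]
```

Call:
apply_moves --pt "0 -0.0058 0.0015 -0.105 -1" --pt "0 -0.0115 0.0025 -0.209 -1" --pt "0 -0.0172 0.004 -0.314 -1" --pt "0 -0.0226 0.0061 -0.419 -1" --pt "0 -0.0278 0.0089 -0.524 -1" --pt "0 -0.0327 0.0121 -0.628 -1" --pt "0 -0.0373 0.0158 -0.733 -1" --pt "0 -0.0415 0.02 -0.838 -1" --pt "0 -0.0451 0.0246 -0.942 -1" --pt "0 -0.0484 0.0296 -1.047 -1" --pt "0 -0.051 0.0349 -1.152 -1" --pt "0 -0.0531 0.0404 -1.257 -1"

```text
time: 23.7
ee_pos: [0.6026, 0.187, 0.0298]
tcp_rot: [95.3, 89.8, -95.0]
wrist_force: [4.3, -2.4, 2.1]
opening: -0.0003
```

```bash
python3 -c "
from h import *
nib(rise=.003,C=(.5457,.1977));st(C=(.5457,.1977))
"
```

```text
dark az [(44, 106), (23, 211), (-4, 213), (79, 213)] median 216
t 23.75 p [0.6026 0.1878 0.0297] psi 170.1 q [  17.4   16.2    4.    77.8   -0.2 -152.6]
centre in tool [-0.      0.0001  0.0578] rho 0.0578 az -9.8 F tool [-2.61  0.3  -5.27] torque [0.   1.07 0.29]
```

Call:
apply_moves --pt "0 0 -0.013 0 -1" --pt "0 0 -0.027 0 -1" --pt "0 -0.0118 -0.0264 0.149 -1" --pt "0 -0.0234 -0.0239 0.298 -1" --pt "0 -0.0346 -0.0199 0.447 -1" --pt "0 -0.045 -0.0143 0.596 -1" --pt "0 -0.0546 -0.0073 0.745 -1" --pt "0 -0.0632 0.0009 0.894 -1" --pt "0 -0.0705 0.0103 1.043 -1" --pt "0 -0.0764 0.0205 1.192 -1" --pt "0 -0.0808 0.0315 1.341 -1" --pt "0 -0.0837 0.043 1.49 -1"

```text
time: 24.95
ee_pos: [0.5741, 0.2778, 0.029]
tcp_rot: [172.9, 89.7, -102.9]
wrist_force: [0.0, 0.1, -0.7]
opening: 0.0002
```

```bash
python3 -c "
from h import *
C=np.array([.5457,.1977]);st(C)
o=bot.get_obs();p=np.array(o['ee_pos']);T=Ro.from_euler('xyz',o['tcp_rot'],degrees=True).as_matrix()
a0=np.degrees(np.arctan2(p[1]-C[1],p[0]-C[0]))
for k in range(1,13):
    a=np.radians(a0+(150-a0)*k/12);g=np.array([*(C+.085*np.array([np.cos(a),np.sin(a)])),p[2]])
    print([round(float(x),3) for x in T.T@(g-p)])
"
```

```text
t 24.95 p [0.5741 0.2778 0.029 ] psi 84.2 q [ 25.9  17.2   5.1  78.1  -0.2 -58.3]
centre in tool [ 0.0004  0.0202 -0.0826] rho 0.085 az 70.5 F tool [ 0.71 -0.02  0.12] torque [-0.02 -0.07  0.01]
[-0.0, 0.01, 0.002]
[0.0, 0.019, 0.002]
[0.0, 0.029, 0.002]
[0.0, 0.039, 0.0]
[0.0, 0.048, -0.002]
[0.0, 0.057, -0.006]
[0.0, 0.066, -0.011]
[0.0, 0.074, -0.017]
[0.0, 0.081, -0.023]
[0.0, 0.088, -0.031]
[0.0, 0.093, -0.039]
[0.0, 0.098, -0.048]
```

Call:
apply_moves --pt "0 0.01 0.002 0.149 -1" --pt "0 0.019 0.002 0.298 -1" --pt "0 0.029 0.002 0.447 -1" --pt "0 0.039 0 0.596 -1" --pt "0 0.048 -0.002 0.745 -1" --pt "0 0.057 -0.006 0.894 -1" --pt "0 0.066 -0.011 1.043 -1" --pt "0 0.074 -0.017 1.192 -1" --pt "0 0.081 -0.023 1.341 -1" --pt "0 0.088 -0.031 1.49 -1" --pt "0 0.093 -0.039 1.639 -1" --pt "0 0.098 -0.048 1.788 -1"

```text
time: 26.15
ee_pos: [0.4712, 0.2395, 0.0291]
tcp_rot: [-89.1, 89.7, -107.8]
wrist_force: [-0.6, 0.2, -0.1]
opening: 0.0
```

Call:
apply_moves --pt "0 0 0 0.11 -1" --pt "0 0 0 0.205 -1" --pt "0 0 0 0.205 -1"

```text
time: 26.45
ee_pos: [0.471, 0.2393, 0.0291]
tcp_rot: [-79.6, 89.7, -110.2]
wrist_force: [0.4, 0.1, 0.3]
opening: -0.0002
```

```bash
python3 -c "
from h import *
c=nib(rise=.003,C=(.5457,.1977));st(C=(.5457,.1977))
cv2.imwrite('pics/t4.png',cv2.resize(c['frame'][160:280,150:310],(800,600)))
"
```

```text
dark az [(45, 100), (-172, 153), (147, 154), (-151, 156)] median 211
t 26.5 p [0.4711 0.2394 0.0291] psi -30.4 q [ 27.1   2.5 -11.6  76.1  -0.2  57.5]
centre in tool [0.0001 0.0019 0.0854] rho 0.0855 az 150.8 F tool [ 0.47 -0.04 -0.1 ] torque [-0.06 -0.02 -0.04]
```

View pics/t4.png

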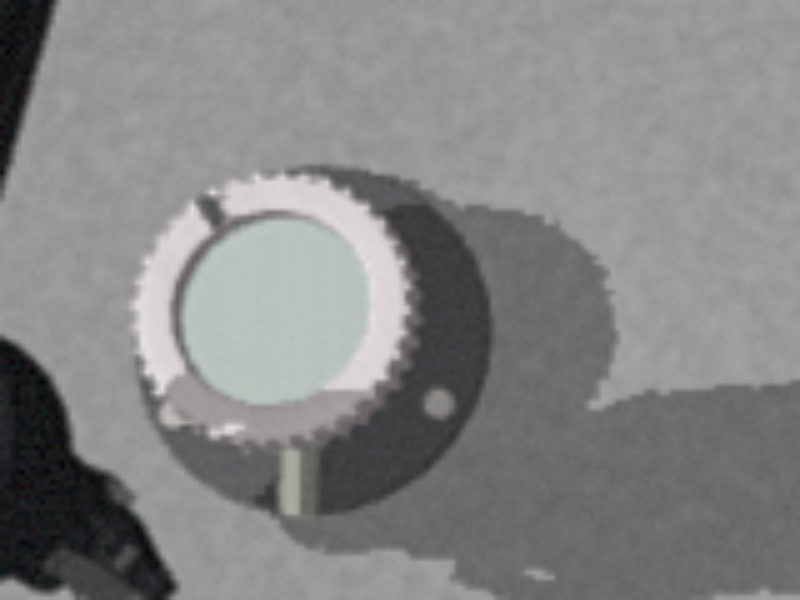

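Nib at crop (210,210), i.e. az ≈45°; the ring is clear and undisturbed. Next is the final stroke, and I measure the nib's starting azimuth with the same estimator.

Call:
apply_moves --pt "0 0.002 0.008 0 -1" --pt "0 0.002 0.016 0 -1" --pt "0 0.002 0.022 0 -1" --pt "0 0.002 0.025 0 -1" --pt "0 0.002 0.027 0 -1" --pt "0 0.002 0.028 0 -1" --pt "0 0.002 0.029 0 -1"

```text
time: 27.2
ee_pos: [0.4963, 0.2267, 0.0289]
tcp_rot: [-99.2, 89.7, -129.6]
wrist_force: [-6.2, 5.0, 0.8]
opening: 0.0001
```

```bash
python3 -c "
from h import *
real=cams.camera
plan(C=(.5457,.1977))
c0=real('top'); c0['frame']=cv2.imread('pics/top0.png')
import h
class F: camera=staticmethod(lambda n:c0)
h.cams=F; print('initial'); nib(C=(.5457,.1977)); nib(C=(.5447,.1977)); nib(C=(.545,.1965))
"
```

```text
c [0.     0.0573] psi -30.4 F [-0.8  1.2 -7.9] q6 55.0 t 27.2
[[0.0, -0.0059, 0.0012, -0.105, -1.0], [0.0, -0.0117, 0.0021, -0.209, -1.0], [0.0, -0.0174, 0.0037, -0.314, -1.0], [0.0, -0.0229, 0.0058, -0.419, -1.0], [0.0, -0.0282, 0.0084, -0.524, -1.0], [0.0, -0.0331, 0.0117, -0.628, -1.0], [0.0, -0.0377, 0.0154, -0.733, -1.0], [0.0, -0.0419, 0.0196, -0.838, -1.0], [0.0, -0.0456, 0.0241, -0.942, -1.0], [0.0, -0.0488, 0.0291, -1.047, -1.0], [0.0, -0.0515, 0.0343, -1.152, -1.0], [0.0, -0.0536, 0.0399, -1.257, -1.0]]
initial
dark az [(-168, 88), (-19, 197), (22, 199), (-131, 199)] median 201
dark az [(-167, 88), (-21, 198), (-130, 199), (-55, 200)] median 201
dark az [(-169, 88), (-20, 197), (-48, 198), (-76, 198)] median 201
```

Call:
apply_moves --pt "0 -0.0059 0.0014 -0.105 -1" --pt "0 -0.0117 0.0023 -0.209 -1" --pt "0 -0.0174 0.0039 -0.314 -1" --pt "0 -0.0229 0.006 -0.419 -1" --pt "0 -0.0282 0.0086 -0.524 -1" --pt "0 -0.0331 0.0119 -0.628 -1" --pt "0 -0.0377 0.0156 -0.733 -1" --pt "0 -0.0419 0.0198 -0.838 -1" --pt "0 -0.0456 0.0243 -0.942 -1" --pt "0 -0.0488 0.0293 -1.047 -1" --pt "0 -0.0515 0.0345 -1.152 -1" --pt "0 -0.0536 0.0401 -1.257 -1"

```text
time: 28.45
ee_pos: [0.5023, 0.1594, 0.0292]
tcp_rot: [-178.8, 89.5, -136.9]
wrist_force: [-6.6, -3.7, 5.0]
opening: 0.0001
```

```bash
python3 -c "
from h import *
nib(rise=.004,C=(.5457,.1977));plan(C=(.5457,.1977))
"
```

```text
dark az [(-113, 24), (-92, 37), (-134, 45), (-160, 101)] median 115
c [-0.      0.0578] psi 42.2 F [-4.6 -0.8 -7.9] q6 -25.0 t 28.5
[[0.0, -0.0059, 0.0017, -0.105, -1.0], [0.0, -0.0117, 0.0026, -0.209, -1.0], [0.0, -0.0174, 0.0042, -0.314, -1.0], [0.0, -0.0229, 0.0063, -0.419, -1.0], [0.0, -0.0282, 0.009, -0.524, -1.0], [0.0, -0.0332, 0.0122, -0.628, -1.0], [0.0, -0.0377, 0.0159, -0.733, -1.0], [0.0, -0.0419, 0.0201, -0.838, -1.0], [0.0, -0.0456, 0.0246, -0.942, -1.0], [0.0, -0.0488, 0.0296, -1.047, -1.0], [0.0, -0.0515, 0.0349, -1.152, -1.0], [0.0, -0.0536, 0.0404, -1.257, -1.0]]
```

Call:
apply_moves --pt "0 -0.0059 0.0014 -0.105 -1" --pt "0 -0.0117 0.0023 -0.209 -1" --pt "0 -0.0174 0.0039 -0.314 -1" --pt "0 -0.0229 0.006 -0.419 -1" --pt "0 -0.0282 0.0087 -0.524 -1" --pt "0 -0.0332 0.0119 -0.628 -1" --pt "0 -0.0377 0.0156 -0.733 -1" --pt "0 -0.0419 0.0198 -0.838 -1" --pt "0 -0.0456 0.0243 -0.942 -1" --pt "0 -0.0488 0.0293 -1.047 -1" --pt "0 -0.0515 0.0346 -1.152 -1"

```text
time: 29.6
ee_pos: [0.5639, 0.1426, 0.0296]
tcp_rot: [135.9, 89.4, -115.7]
wrist_force: [2.2, -6.7, 4.0]
opening: 0.0001
```

```bash
python3 -c "
from h import *
c=nib(rise=.004,C=(.5457,.1977));plan(C=(.5457,.1977),step=2,n=10)
cv2.imwrite('pics/t5.png',cv2.resize(c['frame'][160:280,150:310],(800,600)))
"
```

```text
dark az [(-74, 24), (-95, 40), (-38, 41), (-17, 46)] median 96
c [0.0003 0.058 ] psi 108.8 F [-4.2  0.8 -8.3] q6 -94.0 t 29.6
[[0.0, -0.0019, 0.0017, -0.035, -1.0], [0.0, -0.0038, 0.0018, -0.07, -1.0], [0.0, -0.0058, 0.0019, -0.105, -1.0], [0.0, -0.0077, 0.0022, -0.14, -1.0], [0.0, -0.0096, 0.0025, -0.175, -1.0], [0.0, -0.0115, 0.0029, -0.209, -1.0], [0.0, -0.0134, 0.0033, -0.244, -1.0], [0.0, -0.0153, 0.0038, -0.279, -1.0], [0.0, -0.0172, 0.0044, -0.314, -1.0], [0.0, -0.019, 0.005, -0.349, -1.0]]
```

View pics/t5.png

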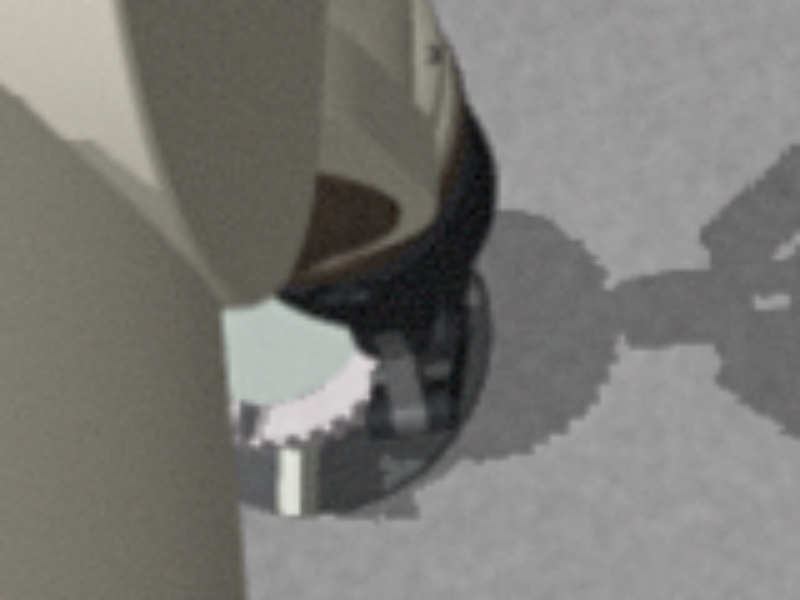

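The nib shows at crop (243,415), with the pointer at (290,480), so it is about 10–13° short. I move a little further and measure.

Call:
apply_moves --pt "0 -0.0019 0.0015 -0.035 -1" --pt "0 -0.0038 0.0016 -0.07 -1" --pt "0 -0.0058 0.0017 -0.105 -1" --pt "0 -0.0077 0.002 -0.14 -1" --pt "0 -0.0077 0.002 -0.14 -1"

```text
time: 30.15
ee_pos: [0.5722, 0.146, 0.0299]
tcp_rot: [144.6, 89.4, -98.5]
wrist_force: [3.0, -6.2, 1.7]
opening: 0.0001
```

```bash
cat >> h.py <<'E'
def prof(c,a0=-190,a1=-145,C=(.5457,.1977),z=.0745,lab=""):
    # darkness-weighted azimuth of the nib between a0 and a1
    g=cv2.cvtColor(c["frame"],cv2.COLOR_BGR2GRAY).astype(np.float32)
    a=np.arange(a0,a1+1.); S=[]
    for r in np.arange(.036,.0425,.001):
        P=np.array([proj(c,[C[0]+r*np.cos(x),C[1]+r*np.sin(x),z]) for x in np.radians(a)]).astype(np.float32)
        S.append(cv2.remap(g,P[:,:1],P[:,1:],cv2.INTER_LINEAR)[:,0])
    s=np.mean(S,0); w=np.clip(np.median(s)*.8-s,0,None)
    print(lab,"nib az",round(float((a*w).sum()/max(w.sum(),1e-6)),1),s[::3].astype(int))
E
python3 -c "
from h import *
c=cams.camera('top');prof(c);c['frame']=cv2.imread('pics/top0.png');prof(c,z=.0705,lab='init')
plan(C=(.5457,.1977),step=1,n=10)
"
```

```text
nib az -168.0 [147 204 212 211 211 203 131  88  86 130 180 208 210 211 213 213]
init nib az -167.3 [199 201 200 201 199 198 121  80  80 119 158 183 200 201 202 202]
c [0.0003 0.0581] psi 116.8 F [-0.2  0.7 -6.9] q6 -102.0 t 30.2
[[0.0, -0.0009, 0.0017, -0.017, -1.0], [0.0, -0.0019, 0.0018, -0.035, -1.0], [0.0, -0.0028, 0.0018, -0.052, -1.0], [0.0, -0.0038, 0.0019, -0.07, -1.0], [0.0, -0.0047, 0.002, -0.087, -1.0], [0.0, -0.0057, 0.0021, -0.105, -1.0], [0.0, -0.0066, 0.0022, -0.122, -1.0], [0.0, -0.0076, 0.0023, -0.14, -1.0], [0.0, -0.0086, 0.0024, -0.157, -1.0], [0.0, -0.0095, 0.0026, -0.175, -1.0]]
```

Nib is at −168.0° against −167.3° at the start: aligned. I retreat straight out and lift.

Call:
apply_moves --pt "0 -0.0003 -0.003 0 -1" --pt "0 -0.0003 -0.01 0 -1" --pt "0 -0.0003 -0.02 0 -1" --pt "0 -0.0003 -0.025 0 -1" --pt "-0.03 -0.0003 -0.03 0 -1" --pt "-0.07 -0.0003 -0.04 0 -1" --pt "-0.11 -0.0003 -0.07 0 -1" --pt "-0.13 -0.0003 -0.11 0 -1" --pt "-0.13 -0.0003 -0.14 0 -1" --pt "-0.13 -0.0003 -0.14 0 -1"

```text
time: 31.2
ee_pos: [0.6374, 0.0191, 0.1614]
tcp_rot: [151.8, 89.3, -91.6]
wrist_force: [0.1, 0.3, -0.6]
opening: -0.0001
```

```bash
python3 -c "
from h import *
c=cams.camera('top');prof(c);st()
f=c['frame'].copy();i=cv2.imread('pics/top0.png')
a=cv2.resize(f[170:290,150:250],(400,480),interpolation=cv2.INTER_CUBIC);b=cv2.resize(i[170:290,150:250],(400,480),interpolation=cv2.INTER_CUBIC)
cv2.imwrite('pics/t6.png',np.hstack([b,a]))
for k in('rack','beaker','bottle'):
    s=cams.spot_in(k,'top')[:1]; print(k,[np.round(x['rect']) for x in s])
"
```

```text
nib az 0.0 [163 163 163 162 162 161 162 161 161 160 160 160 160 159 160 159]
t 31.25 p [0.6365 0.0206 0.1609] psi 116.7 q [   2.2   16.7   19.1   92.5   -0.6 -114.5]
centre in tool [-0.0018  0.0031  0.1989] rho 0.1989 az -62.5 F tool [0.88 0.16 0.35] torque [-0.04  0.04  0.01]
rack [array([442., 179., 457., 295.])]
beaker []
bottle []
```

View pics/t6.png

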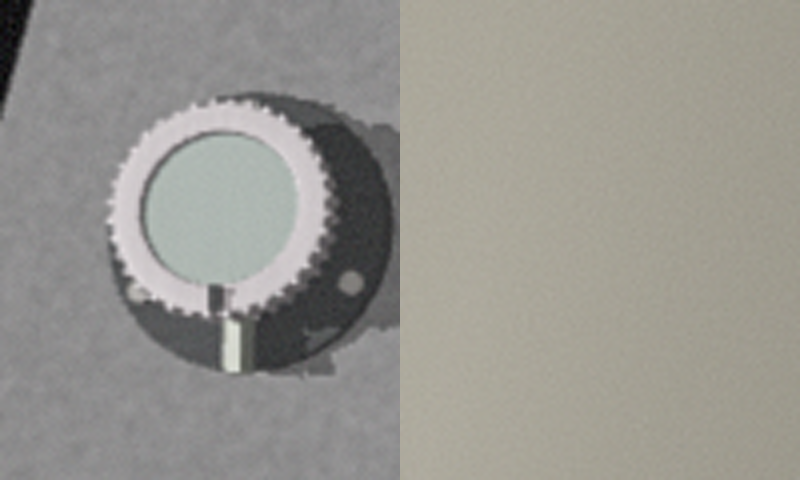

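The arm blocks the top view (right half), so I move it well away, high over the tray.

Call:
apply_moves --pt "-0.04 0 0.01 0 -1" --pt "-0.06 0.005 0.05 0 -1" --pt "-0.06 0.015 0.1 0 -1" --pt "-0.06 0.025 0.15 0 -1" --pt "-0.06 0.04 0.2 0 -1" --pt "-0.06 0.05 0.25 0 -1" --pt "-0.06 0.06 0.3 0 -1" --pt "-0.06 0.07 0.35 0 -1" --pt "-0.06 0.08 0.4 0 -1" --pt "-0.06 0.09 0.45 0 -1" --pt "-0.06 0.1 0.5 0 -1" --pt "-0.06 0.107 0.535 0 -1"

```text
time: 32.6
ee_pos: [0.2958, 0.4544, 0.217]
tcp_rot: [139.9, 89.4, -103.2]
wrist_force: [0.7, 0.3, 0.1]
opening: -0.0005
```

```bash
python3 -c "
from h import *
c=cams.camera('top');prof(c);st()
i=cv2.imread('pics/top0.png')
a=cv2.resize(c['frame'][170:290,150:250],(400,480),interpolation=cv2.INTER_CUBIC);b=cv2.resize(i[170:290,150:250],(400,480),interpolation=cv2.INTER_CUBIC)
cv2.imwrite('pics/t7.png',np.hstack([b,a]))
for k in('rack','beaker','bottle'):
    s=cams.spot_in(k,'top')[:1]; print(k,[np.round(x['rect']) for x in s])
"
```

```text
nib az -167.3 [205 205 205 205 206 197 126  84  82 125 175 203 204 206 207 207]
t 32.65 p [0.2922 0.4584 0.2162] psi 117.1 q [ 57.5   5.1  11.8  97.3  -0.1 -59.6]
centre in tool [ 0.0013 -0.1053 -0.3477] rho 0.3633 az 134.0 F tool [0.56 3.3  1.79] torque [-0.   -0.1   0.19]
rack [array([391., 173., 455., 293.])]
beaker [array([345.,  98., 378., 147.])]
bottle [array([298., 320., 318., 335.])]
```

View pics/t7.png

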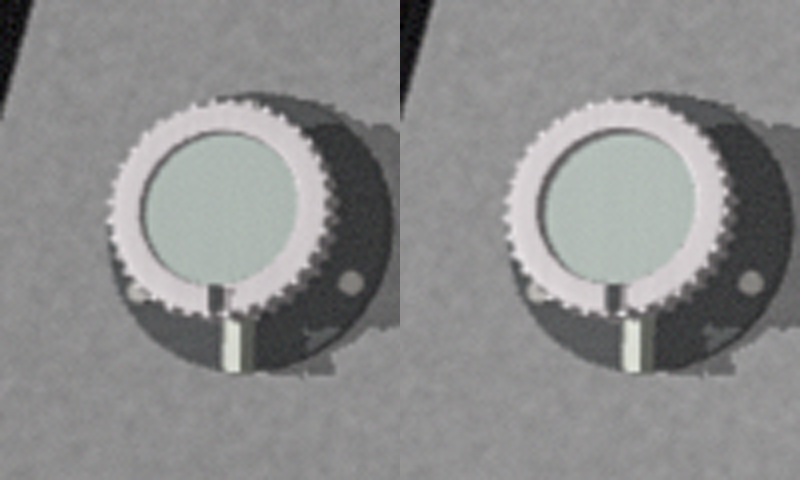

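Before (left) and after (right): the nib is at (216,297) and (615,297), in line with the pointer as at the start. The ring looks slightly larger because it has risen, and the glass gap is deeper. Hand in.

Call:
apply_moves --pt "0 0 0 0 -1" --pt "0 0 0 0 -1" --pt "0 0 0 0 -1"

```text
time: 33.1
ee_pos: [0.2977, 0.4527, 0.2169]
tcp_rot: [140.4, 89.3, -102.6]
wrist_force: [0.5, 0.3, 0.1]
opening: 0.0001
```

```bash
python3 -c "
from h import *
st();print(bot.job_done())"
```

```text
t 33.1 p [0.2977 0.4527 0.2169] psi 117.0 q [ 56.8   4.9  11.7  97.4  -0.2 -60.1]
centre in tool [ 0.0022 -0.1041 -0.3398] rho 0.3554 az 134.0 F tool [-0.13 -0.56  0.  ] torque [ 0.   -0.01 -0.02]
the job is handed in; nothing more can be done
None
```

I rolled the ring anticlockwise through two full turns with the shut fingertips against the outside of its rim. It took three strokes at readings of about 3–9 N, with no gripping and no move over the glass. The job was handed in at 33.1 s of the 64 s limit.

**Final checks:**
- **Alignment:** the nib's azimuth is −167.3°, the same as in the first picture, and it lines up with the pointer.
- **Turn count:** I tracked the nib at about 283°, 352°, 571° and then 720°. The ring also looks slightly higher in the last picture, as it should on its thread.
- **Surroundings:** the rack, beaker and bottle are within about 3 pixels of where they were in the top view. The arm is clear of everything, with about zero force at the wrist.

**What disagreed or went wrong:**
- **Tool height:** the fingertips ended about 29 mm above the reported TCP height. My first approach therefore passed above the ring's edge without touching it, and I corrected the height from the camera's depth image.
- **First stroke:** the finger lost contact for about 30° because my first estimate of the ring's centre was about 1 mm off. I re-estimated the centre by touch and carried on.
- **Hidden nib:** in some checks the nib was in shadow or behind the arm, so I relied on the later clear views.

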